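# Refit the knob on the bench transformer's keyed shaft and turn it back to zero

### The job

The black knob has come off the grey variable transformer on the bench. Put it back: set it over the upright shaft, keep a light downward pressure on it and turn it slowly until the slot in its underside finds the shaft's drive key and it drops fully home. Then turn it anticlockwise until its red pointer stands on the red zero mark of the dial, and let go; never lean on the shaft or wrench the knob against its stop, and leave the other things on the bench as they are.

Things in the scene. Friction and masses are not known exactly. Their poses are not given: they have to be found in the camera images.
- transformer: grey sheet-metal bench transformer, fixed to the bench, 112 x 112 x 112 mm; metal dial plate on top, 102 mm across, face 114 mm above the bench, the upright knob shaft in its middle. Origin: centre of the underside, on the shaft's axis; -x is the front with meter and terminals, z up. The red zero mark lies at +150 degrees about z from +x (anticlockwise from above)
- shaft_tip (a point): point on the axis at the tip of the upright round steel shaft (12 mm, its last 4 mm tapered), 136 mm above the bench. At its foot a drive key sticks out to one side to 17 mm from the axis, 5 mm wide, its top 125 mm above the bench. The shaft turns with some friction (0.04 N m) and stays where left. The key starts pointing somewhere between 0.3 and 1.9 rad clockwise of the zero mark; where is not measured
- knob_home (a point): point on the shaft's axis 118 mm above the bench, where the centre of the knob's underside is when the knob is fully home (4 mm above the dial face)
- zero_mark (a point): point 25 mm from the shaft's axis towards the red zero mark, 118 mm above the bench: the pointer point is here when the knob is home and at zero. The dial runs clockwise from it, 5.2 rad. The shaft has a hard stop when its key points at the zero mark, so the knob meets it about 0.08 rad anticlockwise past zero, at the end of its play
- knob_center (a point): centre (18 mm up) of the loose knob: round black fluted knob, 50 mm diameter, 36 mm high, about 150 g, standing on the bench with its bore downward; aluminium disc and red pointer line on top, red line down one side. Its +x is the pointer direction, z up. It can be gripped across any diameter
- knob_foot (a point): centre of the knob's underside, the mouth of its round bore (13.4 mm, wider for the first 6 mm; 18 mm deep, where the knob sits on the shaft's tip). A key slot, 6.5 mm wide and 8 mm deep, runs from the bore towards the pointer side. Off the key, the underside rides on the key's top 125 mm above the bench, 7 mm too high; it drops when pointer and key agree within about 0.08 rad and has that play once home
- pointer (a point): point of the knob's underside edge below the red pointer, 25 mm from its axis along its +x
- ball_vise: white ball vise on a suction base, fixed, 200 mm tall, standing between the knob and the transformer; origin under it. Its arm with the jaws, 120 to 170 mm above the bench, runs along its own y axis over its middle, 60 mm wide: turn the gripper so that its long side lies along that axis when reaching for the knob beside it
- solder_spool: white spool of wire, 54 mm diameter, 42 mm high, loose bystander; origin under its centre
- tape_roll: roll of black tape, 55 mm diameter, 19 mm high, loose bystander; origin under its centre
Not all that is in view belongs to the job. Leave any pink look-alike of the part that bears knob_center alone.

How it is judged:
On the way:
1. the knob is fully home on the shaft (underside within 3 mm of its home point) (distance between knob_foot and knob_home below 0.003 m), for 0.2 s.
At the end, for the whole second after the job is handed in: the knob sits fully home on the shaft (underside centre within 3 mm of its home point, upright within 0.06 rad), its pointer within 4 mm of the zero mark at the knob's rim (about 8 degrees), at rest and released (distance between knob_foot and knob_home below 0.003 m and angle between knob_center's own z axis and vertical below 0.06 rad and horizontal distance between pointer and zero_mark below 0.004 m and linear speed of knob below 0.01 m/s); the robot touches nothing.
It fails at once if the knob is pressed or wrenched on the shaft with more than 25 N (contact force between knob and transformer above 25 N).
It fails at once if the spool or the tape is moved more than 20 mm (distance of any of solder_spool, tape_roll from where it was at the start of the episode above 0.02 m).
It also fails if it takes over 54 s, if anything falls off the work surface, if the arm or the gripper's body presses on something with over 40 N, if the wrist force passes 120 N, or if a joint passes its speed limit or range.

### The arm

A 6-joint arm with a two-finger parallel gripper is mounted at the origin on the work surface; the furniture and walls round the work are solid. World frame = base frame: x ahead of the robot, y to its left, z up, the work surface at z = 0. Lengths are in m, angles in rad, forces in N, time in s.
With the tool pointing down it reaches from about 0.25 to 0.725 m from the base axis. Payload 9.7 kg.
Tool frame: the origin (TCP) lies midway between the tips of the shut fingers; the grasp point (between the pads) lies 19 mm behind it; z points along the fingers, y is the line along which they close (so a half turn about z gives the same grasp; the last joint's range is limited). The gripper opens to 85 mm and grips with 20 to 120 N. Pads are 22 mm wide; open, the fingers measure 114 mm over their backs; the gripper's body (76 mm by 85 mm) begins 54 mm behind the grasp point. The pads swing forward as they close: fully open they stand 13 mm farther back than shut.
Start: joints at [1.128, 0.087, 0.176, 1.66, 0, 1.571], TCP at [0.236, 0.497, 0.195] pointing down, gripper open.
Joint ranges: [-3.13, 3.13], [-0.85, 1.81], [-1.15, 1.24], [-2.2, 2.28], [-1.44, 1.52], [-3.14, 3.14]. Speed limits (rad/s): [2.22, 2.22, 2.57, 3.14, 3.14, 3.14].

### API

Orientations are given as a unit quaternion [w, x, y, z].
In Python, from cell import sense, camera, calibration, close_job gives the robot as it stands. The module is installed in compiled form; this text tells all that it offers.
- The arm moves only by the shell command python3 -m creep 'ROWS' [FORCE]. ROWS is JSON, a list of rows, each a list of 5 numbers: the shift along the tool's x, y, z in m, then the turn about the tool's z in degrees, then the opening, from 0 (shut) to 1 (fully open). In form: [[tx, ty, tz, spin, hand], ...]. A call has 1 to 20 rows; each row is the pose to reach, as a shift and turn from the pose commanded when the call began, along the tool's axes at that moment; what a row does not reach only later rows make up. A row lasts 1/8 s, in which the tool goes at most 62.5 mm and 10.7 degrees, less where a joint would pass 70% of its speed; a pose out of reach is approached as far as the arm can. A call with a gripper value outside its range is refused whole. The fingers move at their own pace and stop on an object; FORCE is the grip in N (left out, the last holds). Time passes only in rows, so rows that repeat a pose let the fingers close. It gives the time, the measured TCP pose, the force, the opening and the grip force at its end, in the units of the state.
- sense(): the state, without advancing time (a new reading comes with each control period).
- camera(name): name is "scene" or "side" or "wrist"; returns (picture, depth): 400x640x3 uint8, red, green, blue; 400x640 float32, m along the optical axis (not along the pixel's ray), 0 where there is no reading.
- calibration(name): a dict with "camera_matrix" (3x3 intrinsics, pixels), "D" ([k1, k2, p1, p2, k3] as OpenCV has them; the pictures are not rectified), "eye" and "rotation" of the camera in the world. Camera axes: x right, y up, looking along -z (the intrinsics and any distortion apply to the point x, -y, -z); pixel columns grow to the right and rows downward; lengths in m; the calibration is good to about 2 mm. A picture is of the moment at which its call begins: read the wrist's pose just before it. calibration takes no time and is no camera call; for the wrist camera it gives the pose at the moment of the call.
- close_job(): hands the job in; it is judged then, once.
The state is a dict: "time": time; "joint_positions": joint angles; "joint_vel": joint speeds; "joint_efforts": joint torques, N m; "tcp_pos": TCP position; "ee_rot": TCP orientation; "wrist_force": force on the tool from outside, world axes, zero at the start; "moment": the same for the moment, N m; "opening": finger opening in m; "grip_force": force on a finger pad.
Only numpy, scipy, OpenCV 4.12 (cv2) and the standard library are available. Lean on these libraries where they do the work, as an engineer would, in place of code of your own. Each camera call takes 0.05 s, during which the arm holds its last target. There are 200 camera calls.

## Working session

There is one attempt and no reset: what is moved stays moved. The work goes in short steps, Python scripts to look and compute and a shell command to move; the robot and the scene stay as the last step left them, time stands still between calls to the robot, and variables do not carry over. Pictures are saved under pics/ and viewed, at most 10 in all, crops included, and the job is handed in when it is done.

```bash
mkdir -p pics && cat > h.py <<'E'
import numpy as np, cv2
from cell import sense, camera, calibration, close_job
def world(c,d,u,v):
    "pixels -> world using depth image d"
    u=np.atleast_1d(u).astype(float);v=np.atleast_1d(v).astype(float)
    z=d[v.round().astype(int),u.round().astype(int)]
    return ray(c,u,v,z)
def ray(c,u,v,z):
    p=cv2.undistortPoints(np.stack([u,v],-1).reshape(-1,1,2),np.array(c["camera_matrix"]),np.array(c["D"])).reshape(-1,2)
    P=np.stack([p[:,0]*z,-p[:,1]*z,-z+0*p[:,0]],-1)
    return P@np.array(c["rotation"]).T+np.array(c["eye"])
def onplane(c,u,v,h):
    u=np.atleast_1d(u).astype(float);v=np.atleast_1d(v).astype(float)
    P=ray(c,u,v,np.ones(len(u)));e=np.array(c["eye"]);r=P-e
    return e+r*((h-e[2])/r[:,2:])
def shot(n,f):
    c=calibration(n);im,d=camera(n);cv2.imwrite(f"pics/{f}.png",im[:,:,::-1]);np.savez(f"pics/{f}.npz",im=im,d=d,c=np.array(c,dtype=object));return c,im,d
def load(f):
    z=np.load(f"pics/{f}.npz",allow_pickle=True);return z["c"].item(),z["im"],z["d"]
E
python3 - <<'E'
from h import *
s=sense();print(s["time"],s["tcp_pos"],s["ee_rot"],s["opening"])
for n in("scene","side"):
    c,im,d=shot(n,n+"0");print(n,c["eye"],c["rotation"])
E
```

```text
0.0 [0.23555314 0.49670809 0.19427076] [-1.36038221e-04  2.19610431e-01  9.75587412e-01 -6.64529462e-04] 0.08559849326917393
scene [-0.06037073  0.71969732  0.52053443] [-0.32975612 -0.18720137  0.4665036   0.79911885]
side [1.27283464 0.20756471 0.70500554] [0.61821257 0.31961986 0.31603072 0.64481078]
```

View pics/scene0.png

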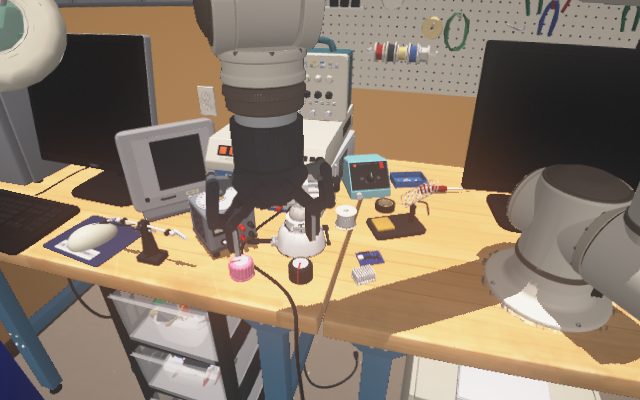

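View pics/side0.png

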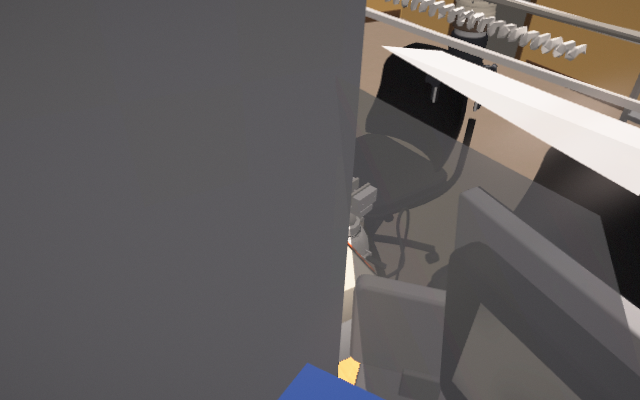

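The scene view shows the black knob at about (300,270), with its red line, and a pink look-alike at (241,267). The vise is at (302,235), the transformer at (222,220) behind the gripper, the spool at (345,217) and the tape at (385,205). The side view is blocked by the monitor. Next: a wrist picture and a crop of the knobs.

```bash
sed -i 's/^from cell.*/&\nfrom scipy.spatial.transform import Rotation as R\ndef rot(q): q=np.array(q); return R.from_quat(q[[1,2,3,0]]).as_matrix()/; s/np.array(c\["rotation"\]).T/rot(c["rotation"]).T/' h.py && python3 - <<'E'
from h import *
c,im,d=load("scene0")
cv2.imwrite("pics/crop0.png",cv2.resize(im[160:300,180:360,::-1],None,fx=4.4,fy=4.2,interpolation=cv2.INTER_CUBIC)[:600,:800])
for n,(u,v) in dict(knobtop=(300,263),pink=(241,262),vise=(302,215),spool=(345,209),tape=(385,203)).items(): print(n,world(c,d,u,v).round(3))
c,im,d=shot("wrist","w0"); print(c["eye"],c["rotation"],sense()["tcp_pos"])
E
```

```text
knobtop [[0.375 0.33  0.036]]
pink [[0.46  0.414 0.037]]
vise [[0.439 0.265 0.092]]
spool [[0.442 0.118 0.043]]
tape [[ 0.423 -0.029  0.007]]
[0.16391107 0.52992013 0.37404353] [ 0.83496751 -0.13150095 -0.08295754  0.52787765] [0.23558022 0.49676191 0.1944589 ]
```

View pics/crop0.png

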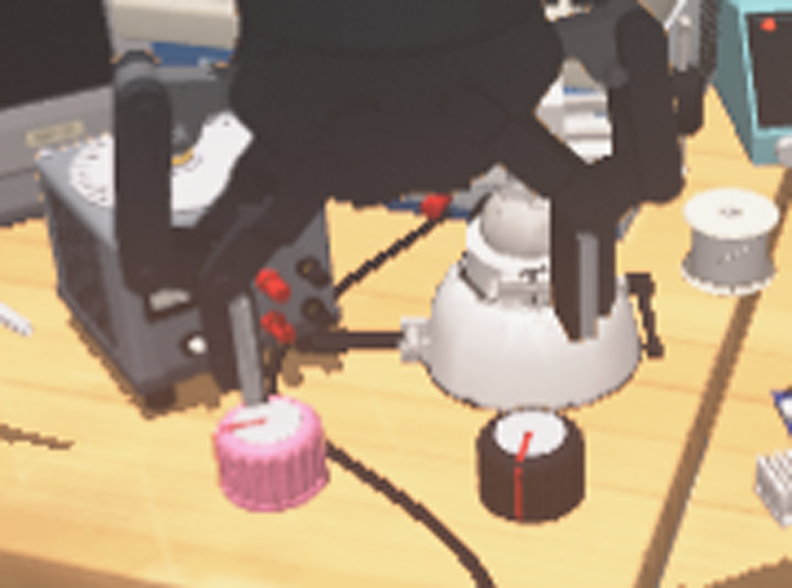

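View pics/w0.png

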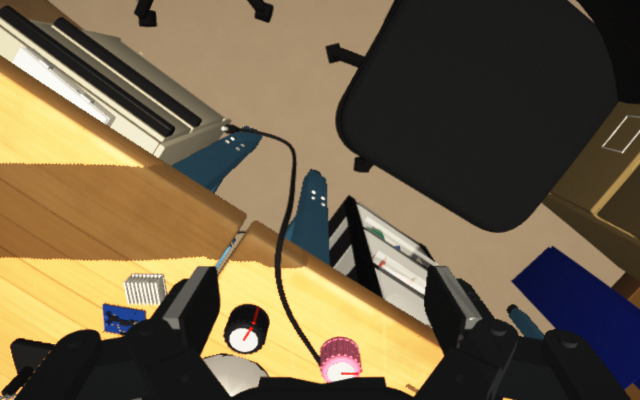

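Candidates are the black knob at scene (300,268) / wrist (245,330), and the pink one at scene (241,267) / wrist (341,358). The black knob, with aluminium disc and red line, fits the description, and the crop confirms it. I'll lift the arm and turn it so the wrist camera looks over the work.

```bash
python3 -m creep '[[0,0,-0.06,-10,1],[0,0,-0.12,-20,1],[-0.04,0,-0.15,-30,1],[-0.08,-0.01,-0.15,-40,1],[-0.12,-0.014,-0.15,-50,1],[-0.145,-0.014,-0.15,-60,1],[-0.145,-0.014,-0.15,-70,1],[-0.145,-0.014,-0.15,-80,1],[-0.145,-0.014,-0.15,-90,1],[-0.145,-0.014,-0.15,-100,1],[-0.145,-0.014,-0.15,-110,1],[-0.145,-0.014,-0.15,-120,1],[-0.145,-0.014,-0.15,-130,1],[-0.145,-0.014,-0.15,-140,1],[-0.145,-0.014,-0.15,-150,1],[-0.145,-0.014,-0.15,-160,1],[-0.145,-0.014,-0.15,-170,1],[-0.145,-0.014,-0.15,-180,1]]'; python3 - <<'E'
from h import *
s=sense();print(s["joint_positions"].round(2) if hasattr(s["joint_positions"],'round') else s["joint_positions"])
c,im,d=shot("wrist","w1");print(c["eye"]);shot("scene","scene1")
E
```

```text
time: 2.4
tcp_pos: [0.3607, 0.4221, 0.3447]
ee_rot: [0.0, 0.976, -0.217, -0.0]
wrist_force: [-0.5, 0.3, 0.4]
opening: 0.0853
grip_force: 0.0
[ 0.86  0.23  0.64  1.98 -0.   -1.84]
[0.43117041 0.38832493 0.52437967]
```

View pics/w1.png

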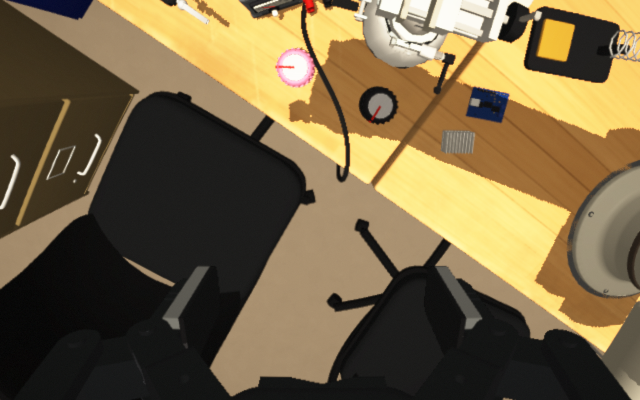

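The wrist view shows the black knob at (378,105), with its pointer running down-left to about (371,122), the pink one at (296,67) and the vise at (430,25). The transformer is still above the frame, so I'll move further in.

```bash
python3 -m creep '[[0.05,0.01,0,0,1],[0.1,0.02,0,0,1],[0.15,0.02,0,0,1],[0.18,0.02,0,0,1],[0.18,0.02,0,0,1]]'; python3 - <<'E'
from h import *
c,im,d=shot("wrist","w2");print(c["eye"]);shot("scene","scene1")
E
```

```text
time: 3.12
tcp_pos: [0.5164, 0.326, 0.3436]
ee_rot: [0.001, 0.975, -0.223, -0.001]
wrist_force: [-0.9, 1.7, 0.5]
opening: 0.0854
grip_force: 0.0
[0.58668764 0.29132682 0.52322439]
```

View pics/w2.png

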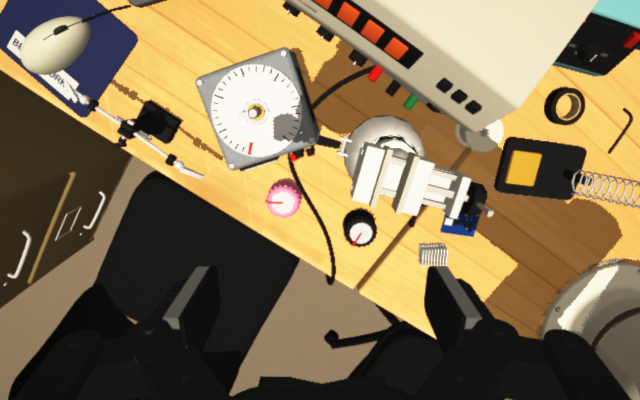

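The dial's centre is at about (256,113), with the red zero mark at (251,148) and the brass shaft collar in the middle. The knob is at (360,228), its pointer running down-left. The vise arm runs from (355,165) to (490,210). Now the numbers and an enlarged crop.

```bash
python3 - <<'E'
from h import *
c,im,d=load("w2")
hsv=cv2.cvtColor(im,cv2.COLOR_RGB2HSV)
a=cv2.resize(im[50:180,190:330,::-1],(560,520),interpolation=cv2.INTER_CUBIC)
b=cv2.resize(im[195:260,330:390,::-1],(240,260),interpolation=cv2.INTER_CUBIC)
o=np.zeros((520,800,3),np.uint8);o[:,:560]=a;o[:260,560:]=b;cv2.imwrite("pics/crop2.png",o)
V,U=np.mgrid[0:400,0:640]
P=ray(c,U.ravel().astype(float),V.ravel().astype(float),d.ravel()).reshape(400,640,3)
red=((hsv[...,0]<8)|(hsv[...,0]>172))&(hsv[...,1]>140)&(hsv[...,2]>90)
def box(m,u0,u1,v0,v1):
    k=np.zeros_like(m);k[v0:v1,u0:u1]=m[v0:v1,u0:u1];return k
# dial plate: points z .110-.118
m=box((abs(P[...,2]-.113)<.006),190,330,45,180);print("plate n",m.sum(),"z",np.median(P[m][:,2]))
w=box((hsv[...,1]<40)&(hsv[...,2]>170)&(abs(P[...,2]-.114)<.008),190,330,45,180).astype(np.uint8)
cnt=max(cv2.findContours(w,0,1)[0],key=cv2.contourArea).reshape(-1,2)
H=cv2.convexHull(cnt).reshape(-1,2)
Q=onplane(c,H[:,0],H[:,1],.114);(x,y),r=cv2.minEnclosingCircle(Q[:,:2].astype(np.float32));print("dial circ",x,y,r)
A=np.c_[2*Q[:,:2],np.ones(len(Q))];s=np.linalg.lstsq(A,(Q[:,:2]**2).sum(1),rcond=None)[0];print("lsq",s[:2],np.sqrt(s[2]+s[0]**2+s[1]**2))
t=P[...,2]; k=box((t>.128)&(t<.142),200,310,60,170);print("shaft top",k.sum(),np.median(P[k],0) if k.any() else 0)
zr=box(red,240,262,138,158);v,u=np.nonzero(zr);q=onplane(c,u,v,.114);print("zero px",u.mean(),v.mean(),q.mean(0));
v0=q.mean(0)[:2]-s[:2];print("zero ang deg",np.degrees(np.arctan2(v0[1],v0[0])),np.linalg.norm(v0))
# knob
k=box((abs(t-.036)<.004),335,385,200,255);Qk=P[k];print("knob top n",k.sum(),np.median(Qk,0),Qk.min(0),Qk.max(0))
hk=Qk[:,:2];hp=cv2.convexHull(hk.astype(np.float32)).reshape(-1,2);(x,y),r=cv2.minEnclosingCircle(hp);print("knob circ",x,y,r)
v,u=np.nonzero(box(red,335,385,200,255)&k);q=onplane(c,u,v,.036)[:,:2]
print("pointer mean",q.mean(0),"n",len(q));dv=q.mean(0)-[x,y];print("ptr ang",np.degrees(np.arctan2(dv[1],dv[0])));
l=cv2.fitLine(q.astype(np.float32),2,0,.01,.01).ravel();print("line",np.degrees(np.arctan2(l[1],l[0])))
# vise arm
m=box((t>.12)&(t<.21),330,510,130,230);q=P[m];print("vise",np.median(q,0),q.min(0),q.max(0));l=cv2.minAreaRect(q[:,:2].astype(np.float32));print(l)
E
```

```text
plate n 9609 z 0.11435298349676387
dial circ 0.5932204723358154 0.36964285373687744 0.07260304689407349
lsq [0.59687248 0.37357715] 0.06892117608192343
shaft top 109 [0.5930906  0.36790504 0.1358702 ]
zero px 249.65217391304347 148.0 [0.56012599 0.39553853 0.114     ]
zero ang deg 149.1355299609459 0.04280895743007676
knob top n 763 [0.37714976 0.33022679 0.03670153] [0.35103243 0.30637975 0.03205441] [0.39993718 0.35448859 0.03997878]
knob circ 0.3751034140586853 0.3310161530971527 0.02512030117213726
pointer mean [0.36725544 0.34204289] n 24
ptr ang 125.44031523529321
line -59.26339
vise [0.4563213  0.24962123 0.16608036] [0.3947576  0.16411315 0.12132553] [0.51511713 0.31331667 0.20101992]
((0.4563755393028259, 0.24206775426864624), (0.14413945376873016, 0.08951694518327713), 71.24049377441406)
```

View pics/crop2.png

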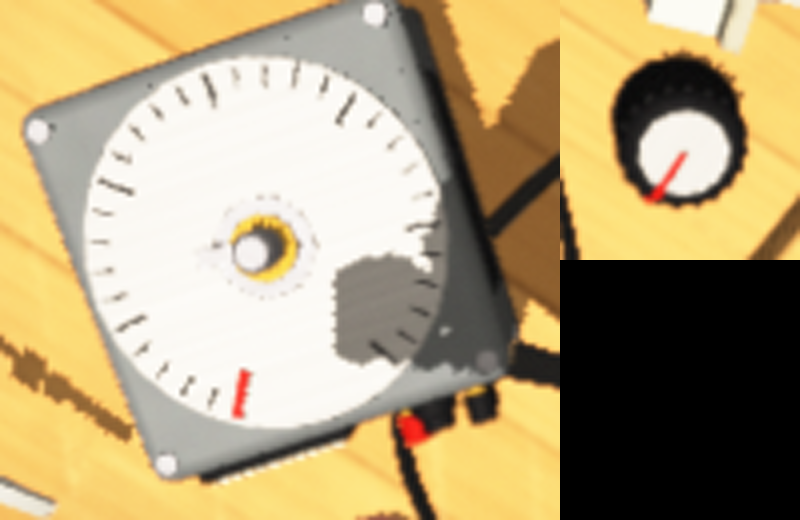

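The crop confirms the knob, with its pointer down-left, and shows the shaft tip near (253,113). There is a faint key just left of the shaft, roughly 90° clockwise of the zero mark. I'll refine the centres, the vise axis and the pick shift.

```bash
python3 - <<'E'
from h import *
c,im,d=load("w2")
g=lambda u,v,h: onplane(c,[u],[v],h)[0,:2]
D=g(255.7,110.6,.114);print("dial ctr",D)
# dial ellipse extremes -> world circle check
print([np.linalg.norm(g(*p,.114)-D) for p in[(190+83/4,110.6),(190+443/4,110.6),(255.7,50+57/4),(255.7,50+428/4)]])
S=[g(190+(x+2)/4-.5,50+(y+2)/4-.5,.114) for x,y in[(38,131),(374,13),(487,362),(167,464)]]
print("screws",np.array(S),"mean",np.mean(S,0));e=S[3]-S[0];print("edge ang",[np.degrees(np.arctan2(*(S[j]-S[i])[::-1])) for i,j in((0,1),(1,2),(2,3),(3,0))])
T=g(253.,112.7,.136);print("shaft tip px",T)
for n,p in dict(zero=(249.6,148)).items():
    z=g(*p,.114);v=z-D;print(n,z,np.degrees(np.arctan2(v[1],v[0])))
key=g(243.5,112.5,.125)-T;print("key?",np.linalg.norm(key),np.degrees(np.arctan2(key[1],key[0])))
k=g(361.3,232.9,.036);p=g(353,244.6,.036);print("knob disc",k,"ptr ang",np.degrees(np.arctan2(*(p-k)[::-1])),np.linalg.norm(p-k))
V,U=np.mgrid[0:400,0:640];P=ray(c,U.ravel().astype(float),V.ravel().astype(float),d.ravel()).reshape(400,640,3)
t=P[130:235,340:510].reshape(-1,3);t=t[(t[:,2]>.155)&(t[:,2]<.18)][:,:2]
print(len(t),cv2.minAreaRect(t.astype(np.float32)));w,v=np.linalg.eigh(np.cov(t.T));print("pca",np.degrees(np.arctan2(v[1,1],v[0,1])))
s=sense();Rt=rot(s["ee_rot"]);print("tcp",s["tcp_pos"],"x ang",np.degrees(np.arctan2(Rt[1,0],Rt[0,0])),"to knob in tool",Rt.T@(np.r_[k,.002]-s["tcp_pos"]))
E
```

```text
dial ctr [0.59392264 0.36914183]
[np.float64(0.050587704710846206), np.float64(0.05013868162121765), np.float64(0.0492680952458715), np.float64(0.052444723227087625)]
screws [[0.6480792  0.41044995]
 [0.63398228 0.31360918]
 [0.5367153  0.32782163]
 [0.55091247 0.42462551]] mean [0.59242231 0.36912657]
edge ang [np.float64(-98.28225893449887), np.float64(171.6868939316294), np.float64(81.65653194107479), np.float64(-8.300270269273593)]
shaft tip px [0.59288612 0.36856562]
zero [0.56015946 0.39558581] 141.93126683674146
key? 0.012418084674623998 66.50265760852484
knob disc [0.37454448 0.32919764] ptr ang 122.38481605999235 0.022081278202945517
4454 ((0.44909292459487915, 0.24222755432128906), (0.1413698047399521, 0.06347359716892242), 49.83642578125)
pca 50.0527801819541
tcp [0.51456123 0.32705868 0.3446774 ] x ang -25.541577316677735 to knob in tool [-0.12705679  0.05827747  0.34277891]
```

```bash
python3 -m creep '[[-0.04,0.018,0,7,1],[-0.08,0.036,0,14.5,1],[-0.127,0.058,0,14.5,1],[-0.127,0.058,0.03,14.5,1],[-0.127,0.058,0.08,14.5,1],[-0.127,0.058,0.13,14.5,1],[-0.127,0.058,0.18,14.5,1],[-0.127,0.058,0.22,14.5,1],[-0.127,0.058,0.22,14.5,1]]' && python3 - <<'E'
from h import *
s=sense();Rt=rot(s["ee_rot"]);print(np.degrees(np.arctan2(Rt[1,0],Rt[0,0])),Rt.T@(np.array([.3748,.330,.002])-s["tcp_pos"]))
a=shot("scene","s3")[1];b=shot("wrist","w3")[1]
cv2.imwrite("pics/c3.png",np.vstack([cv2.resize(a[190:300,220:380],(640,440)),b[240:400]])[:,:,::-1][:600])
E
```

```text
time: 4.35
tcp_pos: [0.3728, 0.3282, 0.1229]
ee_rot: [0.002, 0.94, -0.341, -0.001]
wrist_force: [0.1, -0.3, 0.7]
opening: 0.0854
grip_force: 0.0
-39.8656954071222 [ 0.00048729 -0.00313248  0.12083946]
```

View pics/c3.png

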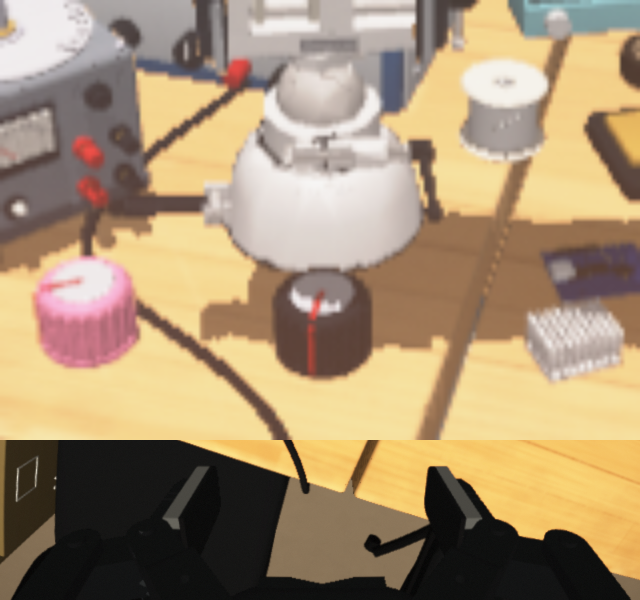

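The scene crop shows the knob clear and untouched at about scene (300,270); in the wrist view it is hidden under the gripper. I'll descend and grip.

```bash
python3 -m creep '[[0,-0.003,0.04,0,1],[0,-0.003,0.08,0,1],[0,-0.003,0.11,0,1],[0,-0.003,0.12,0,1],[0,-0.003,0.12,0,1],[0,-0.003,0.12,0,0.4],[0,-0.003,0.12,0,0.4],[0,-0.003,0.12,0,0.4],[0,-0.003,0.12,0,0.4],[0,-0.003,0.12,0,0.4],[0,-0.003,0.12,0,0.4]]' 40
```

```text
time: 5.82
tcp_pos: [0.377, 0.3313, 0.005]
ee_rot: [0.0, 0.94, -0.341, -0.0]
wrist_force: [-0.5, -0.1, -0.5]
opening: 0.0342
grip_force: 0.0
```

The fingers passed through the 50 mm width with no grip force, so I'll look.

```bash
python3 - <<'E'
from h import *
a=shot("scene","s4")[1];b=shot("wrist","w4")[1]
cv2.imwrite("pics/c4.png",np.vstack([cv2.resize(a[190:300,220:380],(640,440)),b[240:400]])[:,:,::-1][:600])
E
```

```text
(no output)
```

View pics/c4.png

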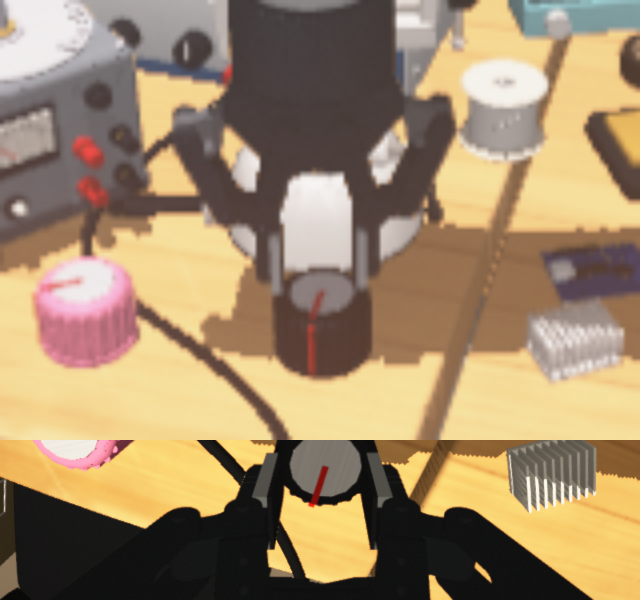

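The knob stands unmoved, with the fingers apparently beside or behind it at only 34 mm opening. I'll locate the finger tips from depth.

```bash
python3 - <<'E'
from h import *
def proj(c,p):
    q=(np.array(p)-c["eye"])@rot(c["rotation"]);q=q*[1,-1,-1]
    return cv2.projectPoints(q.reshape(1,3),np.zeros(3),np.zeros(3),np.array(c["camera_matrix"]),np.array(c["D"]))[0].ravel()
s=sense();print(s["tcp_pos"],s["ee_rot"],s["opening"],s["joint_positions"])
for n in("s4","w4"):
    c,im,d=load(n);V,U=np.mgrid[0:400,0:640];P=ray(c,U.ravel().astype(float),V.ravel().astype(float),d.ravel()).reshape(400,640,3)
    print(n,"tcp px",proj(c,s["tcp_pos"]),"knobtop px",proj(c,[.3748,.330,.036]))
    pts=dict(s4=[("padL",289,258),("padR",310,258),("padLlow",288,261),("disc",300,263),("side",298,274)],w4=[("disc",325,262),("padL",270,270),("padR",374,270),("padLtip",277,259),("padmid",262,310)])[n]
    for a,u,v in pts: print(a,P[v,u].round(4))
E
```

```text
[0.37704011 0.33128188 0.00495023] [ 4.03282827e-05  9.40083468e-01 -3.40944381e-01 -1.91966836e-05] 0.0339842468480317 [ 7.20890209e-01 -1.53565290e-02 -2.96971197e-01  1.28927084e+00
 -5.15248404e-06 -1.72485987e+00]
s4 tcp px [299.35268769 274.41587436] knobtop px [300.25788139 262.89430434]
padL [0.3816 0.3531 0.0578]
padR [0.3545 0.3221 0.0557]
padLlow [0.3824 0.3553 0.0511]
disc [0.3744 0.331  0.0365]
side [0.3606 0.3494 0.0276]
w4 tcp px [320.39353408 236.42478064] knobtop px [325.3320943  265.24164881]
disc [0.3768 0.3286 0.0374]
padL [0.3975 0.339  0.0619]
padR [0.3719 0.3084 0.0617]
padLtip [0.3965 0.3377 0.0528]
padmid [0.3974 0.3374 0.0891]
```

```bash
python3 - <<'E'
from h import *
for n in("s4","w4"):
    c,im,d=load(n);V,U=np.mgrid[0:400,0:640];P=ray(c,U.ravel().astype(float),V.ravel().astype(float),d.ravel()).reshape(-1,3)
    r=np.hypot(P[:,0]-.377,P[:,1]-.3313);m=(r<.045)&(P[:,2]>.003)&(P[:,2]<.14)
    h,_=np.histogram(P[m][:,2],bins=np.arange(0,.14,.005));print(n,h)
    y=(P[:,:2]-[.377,.3313])@[-.641,-.767]; 
    f=m&(abs(y)>.015)&(P[:,2]>.040);z=np.sort(P[f][:,2]);print("lowest finger z",z[:12].round(4))
E
python3 -m creep '[[0,0,0,0,1],[0,0,0,0,1],[0,0,0,0,1],[0,0,0,0,1]]'
python3 - <<'E'
from h import *
s=sense();print(s["wrist_force"],s["opening"])
c,im,d=shot("scene","s5");V,U=np.mgrid[0:400,0:640];P=ray(c,U.ravel().astype(float),V.ravel().astype(float),d.ravel()).reshape(-1,3)
q=P-[.377,.3313,0];y=q[:,:2]@[-.641,-.767];x=q[:,:2]@[.767,-.641]
m=(abs(x)<.03)&(abs(y)>.03)&(abs(y)<.065)&(P[:,2]>.008)&(P[:,2]<.12);z=np.sort(P[m][:,2]);print(z[:10].round(4),len(z))
E
```

```text
s4 [ 28  55  34  54  39  46 114 188   6  11  26  28  27  27  32  31  24  50
  66 112  42  36  43  59  53  70  70  92]
lowest finger z [0.0443 0.0444 0.0445 0.0447 0.0449 0.045  0.0463 0.047  0.047  0.0471
 0.0476 0.0481]
w4 [ 208  294  240  262  308  345 1021 5763   53  264  454  547  586  654
  683  723  960 1188 1746 4958 1887 1146 1845 2925 2790 1340    0    0]
lowest finger z [0.0425 0.0426 0.0427 0.0427 0.0428 0.0429 0.0429 0.043  0.0431 0.0432
 0.0433 0.0433]
time: 6.42
tcp_pos: [0.377, 0.3313, 0.005]
ee_rot: [0.0, 0.94, -0.341, -0.0]
wrist_force: [-0.0, -0.2, 1.0]
opening: 0.0853
grip_force: 0.0
[-0.03120407 -0.20528865  1.02169675] 0.08528716160652336
[0.0081 0.0083 0.0085 0.0085 0.0086 0.0086 0.0086 0.0087 0.0087 0.0088] 612
```

Both cameras put the finger tips about 38 mm above the reported TCP, where 5–8 mm is expected. The reported height is about 31 mm low, while sideways it agrees. I'll trust the cameras and go 38 mm lower, carefully.

```bash
python3 -m creep '[[0,0,0.015,0,1],[0,0,0.025,0,1],[0,0,0.032,0,1],[0,0,0.032,0,1]]' && python3 - <<'E'
from h import *
s=sense();print(s["wrist_force"])
c,im,d=shot("scene","s6");V,U=np.mgrid[0:400,0:640];P=ray(c,U.ravel().astype(float),V.ravel().astype(float),d.ravel()).reshape(400,640,3)
q=P-[.377,.3313,0];y=q[...,:2]@[-.641,-.767];x=q[...,:2]@[.767,-.641]
m=(abs(x)<.016)&(abs(y)>.032)&(abs(y)<.07)&(P[...,2]>.006)&(P[...,2]<.12)
for s in(-1,1):
    z=P[m&(y*s>0)][:,2];print(s,np.histogram(z,bins=np.arange(0,.06,.005))[0],np.sort(z)[:5])
cv2.imwrite("pics/c6.png",cv2.resize(im[190:300,220:380],(800,550))[:,:,::-1])
E
```

```text
time: 6.98
tcp_pos: [0.3766, 0.3309, -0.0279]
ee_rot: [0.001, 0.94, -0.341, -0.0]
wrist_force: [-0.2, 0.1, 0.3]
opening: 0.0854
grip_force: 0.0
[-0.16582266  0.11563686  0.25759567]
-1 [ 0 28  5  0  1  6 10 16 19 13 13] [0.00644024 0.00681531 0.00683556 0.00701421 0.0071149 ]
1 [ 0  0  0  0  1 10 14 14 12 13 15] [0.02387165 0.02543802 0.02578555 0.02613621 0.02746967]
```

View pics/c6.png

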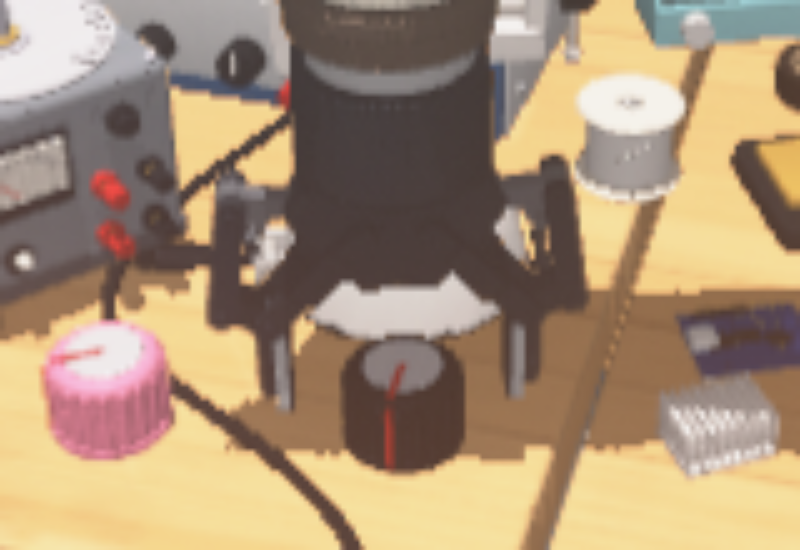

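The crop shows the open fingers straddling the knob, tips at about 23 mm. I'll lower 8 mm more, since they drop as they close, and grip.

```bash
python3 -m creep '[[0,0,0.004,0,1],[0,0,0.008,0,1],[0,0,0.008,0,0.8],[0,0,0.008,0,0.65],[0,0,0.008,0,0.55],[0,0,0.008,0,0.5],[0,0,0.008,0,0.45],[0,0,0.008,0,0.4],[0,0,0.008,0,0.4]]' 40
```

```text
time: 8.15
tcp_pos: [0.3772, 0.3314, -0.0347]
ee_rot: [-0.0, 0.94, -0.341, 0.0]
wrist_force: [-1.2, -1.2, 4.9]
opening: 0.0493
grip_force: 41.5
```

Gripped: 49.3 mm opening, 41.5 N. I'll lift clear and measure the knob in the hand numerically, plus any sign of the key in the earlier depth picture.

```bash
python3 -m creep '[[0,0,-0.02,0,0.4],[0,0,-0.07,0,0.4],[0,0,-0.12,0,0.4],[0,0,-0.17,0,0.4],[0,0,-0.22,0,0.4],[0,0,-0.23,0,0.4],[0,0,-0.23,0,0.4]]' && cat > meas.py <<'E'
from h import *
import sys
s=sense();Rt=rot(s["ee_rot"]);p=s["tcp_pos"];print("t",s["time"],"tcp",p.round(4),"xang",np.degrees(np.arctan2(Rt[1,0],Rt[0,0])).round(2),"F",np.round(s["wrist_force"],1),"open",s["opening"])
for n in("wrist","scene"):
    c,im,d=shot(n,n+sys.argv[1]);V,U=np.mgrid[0:400,0:640];P=ray(c,U.ravel().astype(float),V.ravel().astype(float),d.ravel()).reshape(400,640,3)
    T=(P-p)@Rt  # tool frame
    hsv=cv2.cvtColor(im,cv2.COLOR_RGB2HSV);near=(np.hypot(T[...,0],T[...,1])<.032)&(d>0)
    red=near&((hsv[...,0]<8)|(hsv[...,0]>172))&(hsv[...,1]>130)&(T[...,2]<-.03)&(T[...,2]>-.085)
    disc=near&(hsv[...,1]<60)&(hsv[...,2]>60)&(abs(T[...,1])<.02)&(T[...,2]<-.03)&(T[...,2]>-.085)
    print(n,"red",red.sum(),"grey",disc.sum())
    if disc.sum()>20:
        h=np.histogram(T[disc][:,2],bins=np.arange(-.085,-.028,.003));print("z hist",h[0])
        z0=h[1][h[0].argmax()]+.0015;k=(disc|red)&(abs(T[...,2]-z0)<.004);q=T[k];print("disc z",np.median(q[:,2]),"x",q[:,0].min(),q[:,0].max(),"y",q[:,1].min(),q[:,1].max(),"circ",cv2.minEnclosingCircle(cv2.convexHull(q[:,:2].astype(np.float32))))
        r=T[red&(abs(T[...,2]-z0)<.004)]
        if len(r)>4:
            l=cv2.fitLine(r[:,:2].astype(np.float32),2,0,.01,.01).ravel();print("red line dir(tool)",np.degrees(np.arctan2(l[1],l[0])),"mean",r.mean(0),"n",len(r))
    b=(np.hypot(T[...,0],T[...,1])<.045)&(T[...,2]<0.03)&(d>0);print("lowest (tool z max)",np.sort(T[b][:,2])[-8:].round(4))
E
python3 meas.py A; python3 - <<'E'
from h import *
c,im,d=load("w2");V,U=np.mgrid[0:400,0:640];P=ray(c,U.ravel().astype(float),V.ravel().astype(float),d.ravel()).reshape(400,640,3)
q=P-[.5927,.3688,0];r=np.hypot(q[...,0],q[...,1]);m=(r<.019)&(r>.008)&(P[...,2]>.1175)&(P[...,2]<.13)
for a,b,e in sorted(zip(np.degrees(np.arctan2(q[m][:,1],q[m][:,0])).round(),r[m].round(4),P[m][:,2].round(4))): print(a,b,e,end=" | ")
E
```

```text
time: 9.02
tcp_pos: [0.3772, 0.3315, 0.1945]
ee_rot: [-0.0, 0.94, -0.341, -0.0]
wrist_force: [0.2, -0.1, -2.0]
opening: 0.049
grip_force: 42.1
t 9.025 tcp [0.3772 0.3315 0.1945] xang -39.87 F [ 0.2 -0.1 -2. ] open 0.04902350427034403
wrist red 417 grey 5149
z hist [   0    0    0   44 5102    3    0    0    0    0    0    0    0    0
    0    0    0    0    0]
disc z -0.07180172178691122 x -0.025230517485591922 0.01618652386261956 y -0.015602463354910128 0.01707290474207028 circ ((-0.004582724533975124, -0.00042784749530255795), 0.021494770422577858)
red line dir(tool) 16.067316 mean [-0.01107813 -0.00221469 -0.07204873] n 411
lowest (tool z max) [-0.035  -0.035  -0.0348 -0.0348 -0.0348 -0.0346 -0.0345 -0.0344]
scene red 35 grey 582
z hist [  0   0   0   0  69 133  44  35  37  31  32  34  32  33  36  37  28   1
   0]
disc z -0.06955573568578952 x -0.025462787455153228 0.0162642769551434 y -0.01937945562165163 0.019738760585411293 circ ((-0.0045853666961193085, 0.0005389823927544057), 0.02271319553256035)
red line dir(tool) 14.97768 mean [-0.01522401 -0.00377875 -0.06899971] n 7
lowes
[... 1400 characters left out ...]
.126 | 69.0 0.0109 0.1242 | 70.0 0.0162 0.1254 | 70.0 0.0175 0.1245 | 71.0 0.014 0.1257 | 71.0 0.0151 0.1256 | 72.0 0.013 0.1251 | 73.0 0.0118 0.1257 | 73.0 0.0173 0.1263 | 74.0 0.0109 0.1248 | 74.0 0.0166 0.1248 | 75.0 0.0096 0.1262 | 75.0 0.0154 0.1252 | 76.0 0.0085 0.1262 | 76.0 0.0141 0.1262 | 77.0 0.013 0.1264 | 78.0 0.0122 0.1251 | 78.0 0.0163 0.127 | 79.0 0.0111 0.1254 | 79.0 0.0156 0.1256 | 80.0 0.0144 0.1263 | 81.0 0.01 0.1255 | 83.0 0.0091 0.1249 | 86.0 0.008 0.1252 | 104.0 0.0088 0.1183 | 115.0 0.0087 0.1193 | 121.0 0.008 0.1193 | 124.0 0.0091 0.1187 | 131.0 0.0085 0.1188 | 137.0 0.0083 0.1179 | 160.0 0.009 0.1187 | 169.0 0.0082 0.1185 | 169.0 0.0116 0.1181 | 175.0 0.0085 0.1179 |
```

The depth picture shows the key clearly at about 69° world, 73° clockwise of the zero mark at 141.7°. The knob's pointer is at about 124°, and its underside is 35 mm above the reported TCP. I'll move next to the shaft so one wrist picture measures both the shaft tip and the knob.

```bash
python3 -m creep '[[0.02,-0.04,0,0,0.4],[0.04,-0.08,0,0,0.4],[0.06,-0.12,0,0,0.4],[0.08,-0.16,0,0,0.4],[0.082,-0.167,0,0,0.4],[0.082,-0.167,0,0,0.4],[0.082,-0.167,0,0,0.4]]' && cat > rel.py <<'E'
from h import *
import sys
s=sense();Rt=rot(s["ee_rot"]);p=s["tcp_pos"];print("t",s["time"],"tcp",p.round(4),"xang",np.degrees(np.arctan2(Rt[1,0],Rt[0,0])).round(2))
c,im,d=shot("wrist","rel"+sys.argv[1]);V,U=np.mgrid[0:400,0:640];P=ray(c,U.ravel().astype(float),V.ravel().astype(float),d.ravel()).reshape(400,640,3);T=(P-p)@Rt
hsv=cv2.cvtColor(im,cv2.COLOR_RGB2HSV)
def circ(q):
    A=np.c_[2*q,np.ones(len(q))]
    for _ in range(3):
        x=np.linalg.lstsq(A,(q**2).sum(1),rcond=None)[0];r=np.sqrt(x[2]+x[0]**2+x[1]**2);e=np.hypot(*(q-x[:2]).T)-r;k=abs(e)<2*e.std()+1e-4;q=q[k];A=A[k]
    return x[:2],r,e.std(),len(q)
# disc by brightness/depth
m=((abs(T[...,2]+.0718)<.003)&(np.hypot(T[...,0],T[...,1])<.03)&(hsv[...,2]>60)).astype(np.uint8)
cn=max(cv2.findContours(m,0,1)[0],key=cv2.contourArea).reshape(-1,2);q=T[cn[:,1],cn[:,0]][:,:2];print("disc fit",circ(q),"ext",q.min(0),q.max(0))
mk=((abs(T[...,2]+.0718)<.004)&(np.hypot(T[...,0],T[...,1])<.03));q=T[mk][:,:2];h=cv2.convexHull(q.astype(np.float32)).reshape(-1,2);print("top fit",circ(h.astype(float)),"ext",q.min(0),q.max(0))
ax=np.array([.5927,.3688]);r=np.hypot(P[...,0]-ax[0],P[...,1]-ax[1])
t=(r<.012)&(P[...,2]>.131)&(P[...,2]<.142);print("tip n",t.sum(),"z",np.median(P[t][:,2]),"world",np.median(P[t],0),"tool",np.median(T[t],0),cv2.minEnclosingCircle(P[t][:,:2].astype(np.float32)))
k=(r<.019)&(r>.0085)&(P[...,2]>.1225)&(P[...,2]<.129);kv=P[k][:,:2].mean(0)-np.median(P[t][:,:2],0);print("key ang",np.degrees(np.arctan2(kv[1],kv[0])),k.sum())
red=((hsv[...,0]<8)|(hsv[...,0]>172))&(hsv[...,1]>130)&(abs(P[...,2]-.114)<.004)&(r>.03)&(r<.05)
if red.any(): zv=P[red][:,:2].mean(0)-np.median(P[t][:,:2],0);print("zero ang",np.degrees(np.arctan2(zv[1],zv[0])),red.sum())
pl=(abs(P[...,2]-.114)<.004)&(r<.06);print("plate z",np.median(P[pl][:,2]))
E
python3 rel.py A
```

```text
time: 10.0
tcp_pos: [0.5461, 0.4066, 0.1952]
ee_rot: [0.0, 0.94, -0.341, -0.0]
wrist_force: [0.2, 0.2, -0.8]
opening: 0.0492
grip_force: 42.5
t 10.0 tcp [0.5461 0.4066 0.1952] xang -39.85
disc fit (array([-0.00067423,  0.00075854]), np.float64(0.016273752531872507), np.float64(0.00039224000218748275), 225) ext [-0.02399109 -0.01551802] [0.01604563 0.01734251]
top fit (array([0.00111222, 0.00030773]), np.float64(0.026839009139744303), np.float64(0.0023317245780606457), 24) ext [-0.02496093 -0.02811913] [0.02438578 0.02810191]
tip n 262 z 0.13607862373760404 world [0.59327149 0.36926358 0.13607862] tool [ 0.06033055 -0.0011218   0.05913965] ((0.592957615852356, 0.36941879987716675), 0.005896022543311119)
key ang 73.41734140715677 107
zero ang 141.8893503064501 70
plate z 0.11457113530638924
```

The wrist picture puts the shaft at about (0.593, 0.369), the key at 69–73°, the zero at 141.9°, and the knob centred in the hand. I'll turn the pointer to about 52°, clockwise of the key, and come down to just above the tip.

```bash
python3 -m creep '[[0.03,0,0,9,0.4],[0.0608,-0.001,0,18,0.4],[0.0608,-0.001,0,27,0.4],[0.0608,-0.001,0,36,0.4],[0.0608,-0.001,0,45,0.4],[0.0608,-0.001,0,54,0.4],[0.0608,-0.001,0,63,0.4],[0.0608,-0.001,0,72,0.4],[0.0608,-0.001,0.03,72,0.4],[0.0608,-0.001,0.06,72,0.4],[0.0608,-0.001,0.08,72,0.4],[0.0608,-0.001,0.088,72,0.4],[0.0608,-0.001,0.088,72,0.4],[0.0608,-0.001,0.088,72,0.4]]' && python3 - <<'E'
from h import *
s=sense();Rt=rot(s["ee_rot"]);print(np.degrees(np.arctan2(Rt[1,0],Rt[0,0])),s["tcp_pos"].round(4),"to go tool",(Rt.T@(np.array([.5934,.3683,.1013])-s["tcp_pos"])).round(4),s["wrist_force"],s["moment"])
E
```

```text
time: 11.8
tcp_pos: [0.5946, 0.369, 0.1085]
ee_rot: [0.001, -0.56, 0.828, -0.0]
wrist_force: [-0.3, -0.7, -1.8]
opening: 0.0492
grip_force: 42.5
-111.86337901493748 [0.5946 0.369  0.1085] to go tool [0.0011 0.0009 0.0072] [-0.30934782 -0.68707383 -1.78073273] [ 0.03184884 -0.00026294  0.05137537]
```

```bash
python3 -m creep '[[0.001,0.001,0.003,0,0.4],[0.001,0.001,0.006,0,0.4],[0.001,0.001,0.007,0,0.4],[0.001,0.001,0.008,0,0.4],[0.001,0.001,0.009,0,0.4],[0.001,0.001,0.0095,0,0.4]]'
```

```text
time: 12.55
tcp_pos: [0.5931, 0.3681, 0.0974]
ee_rot: [-0.0, -0.56, 0.828, -0.0]
wrist_force: [-1.2, 0.2, -1.3]
opening: 0.0491
grip_force: 42.5
```

```bash
python3 -m creep '[[0,0,0.001,0,0.4],[0,0,0.002,0,0.4],[0,0,0.003,0,0.4],[0,0,0.004,0,0.4],[0,0,0.004,0,0.4]]'
```

```text
time: 13.18
tcp_pos: [0.593, 0.3681, 0.0933]
ee_rot: [-0.0, -0.56, 0.828, 0.0]
wrist_force: [-0.1, -0.1, -1.9]
opening: 0.049
grip_force: 42.5
```

```bash
python3 -m creep '[[0,0,0.001,0,0.4],[0,0,0.002,0,0.4],[0,0,0.0025,0,0.4],[0,0,0.003,0,0.4],[0,0,0.003,0,0.4]]'
```

```text
time: 13.8
tcp_pos: [0.5931, 0.3681, 0.0905]
ee_rot: [0.0, -0.56, 0.828, -0.0]
wrist_force: [0.8, 0.3, -0.9]
opening: 0.0488
grip_force: 42.5
```

```bash
python3 -m creep '[[0,0,0.0005,0,0.4],[0,0,0.001,0,0.4],[0,0,0.001,0,0.4]]'; python3 -m creep '[[0,0,0.0005,0,0.4],[0,0,0.0005,0,0.4]]'
```

```text
time: 14.18
tcp_pos: [0.5931, 0.3681, 0.0902]
ee_rot: [0.0, -0.56, 0.828, -0.0]
wrist_force: [-3.0, -1.6, 4.8]
opening: 0.0492
grip_force: 42.8
time: 14.42
tcp_pos: [0.5931, 0.3682, 0.0901]
ee_rot: [0.001, -0.56, 0.828, -0.0]
wrist_force: [-2.2, -3.2, 6.6]
opening: 0.0491
grip_force: 43.2
```

Contact with the key's top, at about 7 N. Now I turn slowly anticlockwise.

```bash
python3 -m creep '[[0,0,0,-2,0.4],[0,0,0,-4,0.4],[0,0,0,-6,0.4],[0,0,0,-8,0.4],[0,0,0,-10,0.4]]'; python3 -m creep '[[0,0,0,-2,0.4],[0,0,0,-4,0.4],[0,0,0,-5,0.4]]'
```

```text
time: 15.05
tcp_pos: [0.594, 0.3685, 0.09]
ee_rot: [0.001, -0.631, 0.776, -0.0]
wrist_force: [1.6, -0.8, 5.6]
opening: 0.0487
grip_force: 43.0
time: 15.42
tcp_pos: [0.594, 0.3685, 0.0899]
ee_rot: [0.001, -0.664, 0.748, -0.0]
wrist_force: [1.9, 0.2, 5.0]
opening: 0.049
grip_force: 43.0
```

```bash
python3 -m creep '[[0,0,0,-1,0.4],[0,0,0,-2,0.4],[0,0,0,-3,0.4]]'; python3 -m creep '[[0,0,0,-1,0.4],[0,0,0,-2,0.4],[0,0,0,-3,0.4]]'
```

```text
time: 15.8
tcp_pos: [0.5941, 0.3685, 0.0899]
ee_rot: [0.001, -0.683, 0.73, -0.0]
wrist_force: [3.1, 1.1, 5.3]
opening: 0.0489
grip_force: 43.0
time: 16.18
tcp_pos: [0.5941, 0.3685, 0.0899]
ee_rot: [0.001, -0.702, 0.712, -0.0]
wrist_force: [2.8, 0.2, 5.3]
opening: 0.0492
grip_force: 43.0
```

```bash
python3 -m creep '[[0,0,0,-1.5,0.4],[0,0,0,-3,0.4],[0,0,0,-4,0.4]]'; python3 -m creep '[[0,0,0,-1.5,0.4],[0,0,0,-3,0.4],[0,0,0,-4,0.4]]';python3 -c "
from cell import sense;s=sense();print(s['moment'])"
```

```text
time: 16.55
tcp_pos: [0.5941, 0.3686, 0.0899]
ee_rot: [-0.001, 0.726, -0.687, 0.0]
wrist_force: [3.4, 0.1, 5.2]
opening: 0.049
grip_force: 43.0
time: 16.92
tcp_pos: [0.5942, 0.3686, 0.0899]
ee_rot: [-0.001, 0.75, -0.662, 0.001]
wrist_force: [3.3, -0.5, 5.6]
opening: 0.0488
grip_force: 43.0
[ 0.29088886 -0.61587564 -0.08925916]
```

```bash
python3 -m creep '[[0,0,-0.0003,0,0.4],[0,0,-0.0005,0,0.4],[0,0,-0.0005,0,0.4]]'; python3 meas.py B | cut -c1-260
```

```text
time: 17.3
tcp_pos: [0.5933, 0.3683, 0.0898]
ee_rot: [-0.0, 0.75, -0.662, 0.0]
wrist_force: [3.6, 0.7, 5.1]
opening: 0.0489
grip_force: 43.0
t 17.3 tcp [0.5933 0.3683 0.0898] xang -82.88 F [3.6 0.7 5.1] open 0.04888987348391831
wrist red 408 grey 5285
z hist [   0    0    0   55 5192   13    3    0    0    0    0    0    0    0
    0    1   20    1    0]
disc z -0.0717859972939213 x -0.024365196441899748 0.017257491832887783 y -0.015862159568191793 0.019808986061544468 circ ((-0.004137586336582899, 0.0007811091491021216), 0.021564878523349762)
red line dir(tool) 16.63957 mean [-0.01016237 -0.00238604 -0.07224193] n 407
lowest (tool z max) [-0.0232 -0.0232 -0.0232 -0.0232 -0.0231 -0.023  -0.023  -0.0226]
scene red 5 grey 227
z hist [ 0  0  0  0 57 20 16 14 12 15 12 13 13 12 13 15 15  0  0]
disc z -0.07072196423099965 x -0.022800599021187473 0.015179104807214872 y -0.019773443043717136 0.019606548716362228 circ ((-0.0011494843056425452, 0.0003672397288028151), 0.023061854764819145)
lowest (tool z max) [-0.0226 -0.0226 -0.0226 -0.0226 -0.0225 -0.0225 -0.0222 -0.0218]
```

```bash
python3 -m creep '[[0,0,-0.0003,0,0.4],[0,0,-0.0003,0,0.4]]'; python3 -m creep '[[0,0,0,-1.5,0.4],[0,0,0,-3,0.4],[0,0,0,-4.5,0.4],[0,0,0,-6,0.4]]'; python3 -m creep '[[0,0,0,-1.5,0.4],[0,0,0,-3,0.4],[0,0,0,-4.5,0.4],[0,0,0,-6,0.4]]'
```

```text
time: 17.65
tcp_pos: [0.5929, 0.3682, 0.0897]
ee_rot: [0.0, 0.75, -0.662, -0.0]
wrist_force: [1.4, 2.0, 3.4]
opening: 0.0488
grip_force: 42.9
time: 18.15
tcp_pos: [0.5929, 0.3681, 0.0891]
ee_rot: [0.0, 0.784, -0.621, -0.0]
wrist_force: [3.0, 2.8, -1.2]
opening: 0.0493
grip_force: 42.6
time: 18.65
tcp_pos: [0.5932, 0.368, 0.0897]
ee_rot: [0.0, 0.815, -0.579, 0.0]
wrist_force: [2.6, 1.0, -1.9]
opening: 0.0489
grip_force: 42.5
```

The force has gone, which suggests the slot has found the key. I'll lower gently.

```bash
python3 -m creep '[[0,0,0.001,0,0.4],[0,0,0.002,0,0.4]]'; python3 -m creep '[[0,0,0.001,0,0.4],[0,0,0.002,0,0.4]]'
```

```text
time: 18.9
tcp_pos: [0.5934, 0.3683, 0.0881]
ee_rot: [-0.0, 0.815, -0.58, 0.0]
wrist_force: [3.3, 2.8, 1.1]
opening: 0.0489
grip_force: 42.6
time: 19.15
tcp_pos: [0.5933, 0.3683, 0.086]
ee_rot: [-0.0, 0.815, -0.58, 0.0]
wrist_force: [3.5, 2.7, 0.5]
opening: 0.0492
grip_force: 42.6
```

```bash
python3 -m creep '[[0,0,0.001,0,0.4],[0,0,0.002,0,0.4],[0,0,0.002,0,0.4]]'; python3 -m creep '[[0,0,0.0005,0,0.4],[0,0,0.001,0,0.4],[0,0,0.001,0,0.4]]'
```

```text
time: 19.52
tcp_pos: [0.5932, 0.3684, 0.0838]
ee_rot: [-0.0, 0.815, -0.58, 0.0]
wrist_force: [3.9, 3.0, 0.5]
opening: 0.0486
grip_force: 42.6
time: 19.9
tcp_pos: [0.5933, 0.3683, 0.0833]
ee_rot: [-0.0, 0.815, -0.58, 0.0]
wrist_force: [2.7, 3.9, 5.0]
opening: 0.0487
grip_force: 42.9
```

The knob is home at TCP 0.0833, with light pressure. I'll ease the pressure and turn anticlockwise toward zero, about 49°, watching the forces.

```bash
python3 -m creep '[[-0.0003,-0.0004,-0.0005,0,0.4],[-0.0003,-0.0004,-0.0007,-3,0.4],[-0.0003,-0.0004,-0.0007,-6,0.4],[-0.0003,-0.0004,-0.0007,-9,0.4],[-0.0003,-0.0004,-0.0007,-12,0.4],[-0.0003,-0.0004,-0.0007,-15,0.4],[-0.0003,-0.0004,-0.0007,-15,0.4]]'
```

```text
time: 20.78
tcp_pos: [0.5934, 0.3685, 0.0834]
ee_rot: [0.0, 0.883, -0.469, 0.0]
wrist_force: [4.2, 2.6, 1.7]
opening: 0.0489
grip_force: 42.9
```

```bash
python3 -m creep '[[0,0,0,-3,0.4],[0,0,0,-6,0.4],[0,0,0,-9,0.4],[0,0,0,-12,0.4],[0,0,0,-15,0.4],[0,0,0,-15,0.4]]'
```

```text
time: 21.52
tcp_pos: [0.5935, 0.3686, 0.0834]
ee_rot: [-0.0, 0.937, -0.349, 0.0]
wrist_force: [4.3, 2.9, 2.2]
opening: 0.049
grip_force: 42.8
```

```bash
python3 -m creep '[[0.0001,-0.0005,0,-3,0.4],[0.0001,-0.0005,0,-6,0.4],[0.0001,-0.0005,0,-9,0.4],[0.0001,-0.0005,0,-12,0.4],[0.0001,-0.0005,0,-15,0.4],[0.0001,-0.0005,0,-15,0.4]]'; python3 meas.py C | grep -E "^t|red line|circ"; python3 - <<'E'
from h import *
c,im,d=load("wristC");V,U=np.mgrid[0:400,0:640];P=ray(c,U.ravel().astype(float),V.ravel().astype(float),d.ravel()).reshape(400,640,3)
hsv=cv2.cvtColor(im,cv2.COLOR_RGB2HSV);q=P-[.593,.3691,0];r=np.hypot(q[...,0],q[...,1])
red=((hsv[...,0]<8)|(hsv[...,0]>172))&(hsv[...,1]>130)
for n,m in(("zero",red&(abs(P[...,2]-.114)<.004)&(r>.03)&(r<.055)),("ptr",red&(abs(P[...,2]-.154)<.005)&(r<.027))):
    if m.any(): a=q[m].mean(0);print(n,m.sum(),np.degrees(np.arctan2(a[1],a[0])),a)
E
```

```text
time: 22.28
tcp_pos: [0.5937, 0.3687, 0.0833]
ee_rot: [0.0, 0.974, -0.225, -0.0]
wrist_force: [3.2, 2.1, 2.2]
opening: 0.0489
grip_force: 42.8
t 22.275 tcp [0.5937 0.3687 0.0833] xang -25.95 F [3.2 2.1 2.2] open 0.048875757336545145
disc z -0.07172919762081258 x -0.024623165453430292 0.015969405535005112 y -0.019977001063976423 0.01980011330767064 circ ((-0.0051127769984304905, -0.00037543533835560083), 0.021231703460216522)
red line dir(tool) 15.178965 mean [-0.01148989 -0.00199802 -0.07193499] n 416
disc z -0.07053842903369949 x -0.02413045384616869 0.022700670193523228 y -0.017258953187339252 0.017087653283442212 circ ((-0.0009095197892747819, -0.0012872584629803896), 0.023743044584989548)
ptr 426 144.11315846915397 [-0.00904907  0.00654727  0.15516622]
```

The pointer is at about 138.5° and the zero at 141.8°; one last 3.3° turn, then ease off.

```bash
python3 -m creep '[[0,-0.0003,0,-1.2,0.4],[0,-0.0003,0,-2.4,0.4],[0,-0.0003,0,-3.3,0.4],[0,-0.0003,0,-3.3,0.4],[0,-0.0003,-0.0003,-3.3,0.4]]'; python3 meas.py D | grep -E "^t|red line"; python3 -c "
from cell import sense;print(sense()['moment'])"
```

```text
time: 23.0
tcp_pos: [0.5936, 0.369, 0.0834]
ee_rot: [0.0, 0.981, -0.196, -0.0]
wrist_force: [1.4, -0.1, -0.2]
opening: 0.0486
grip_force: 42.7
t 23.0 tcp [0.5936 0.369  0.0834] xang -22.58 F [ 1.4 -0.1 -0.2] open 0.048611119515913626
red line dir(tool) 15.025025 mean [-0.01137875 -0.00203268 -0.07193474] n 411
[ 0.00247188 -0.22097292 -0.0129541 ]
```

```bash
python3 -m creep '[[0,0,0,0,0.62],[0,0,0,0,0.7],[0,0,0,0,0.8],[0,0,0,0,0.9],[0,0,0,0,1],[0,0,-0.01,0,1],[0,0,-0.03,0,1],[0,0,-0.07,0,1],[0,0,-0.12,0,1],[0,0,-0.16,0,1],[-0.05,0,-0.16,0,1],[-0.09,0,-0.16,0,1],[-0.09,0,-0.16,0,1]]'; python3 - <<'E'
from h import *
s=sense();print(s["tcp_pos"],s["wrist_force"],s["opening"])
c,im,d=shot("wrist","end");V,U=np.mgrid[0:400,0:640];P=ray(c,U.ravel().astype(float),V.ravel().astype(float),d.ravel()).reshape(400,640,3)
hsv=cv2.cvtColor(im,cv2.COLOR_RGB2HSV);q=P-[.593,.3691,0];r=np.hypot(q[...,0],q[...,1])
top=(abs(P[...,2]-.156)<.01)&(r<.03)&(hsv[...,2]>60);print("knob top z",np.percentile(P[top][:,2],[5,50,95]),"n",top.sum())
t=P[(abs(P[...,2]-.155)<.006)&(r<.026)];A=np.c_[t[:,:2]-[.593,.369],np.ones(len(t))];print("tilt",np.linalg.lstsq(A,t[:,2],rcond=None)[0][:2])
w=top&(hsv[...,1]<60);x,y=cv2.minEnclosingCircle(P[w][:,:2].astype(np.float32))[0];print("disc ctr",x,y)
red=((hsv[...,0]<8)|(hsv[...,0]>172))&(hsv[...,1]>130)
for n,m in(("zero",red&(abs(P[...,2]-.114)<.004)&(r>.03)&(r<.055)),("ptr",red&(abs(P[...,2]-.154)<.006)&(r<.027))):
    if m.any():
        a=P[m].mean(0)[:2]-[x,y];l=cv2.fitLine(P[m][:,:2].astype(np.float32),2,0,.01,.01).ravel();print(n,m.sum(),np.degrees(np.arctan2(a[1],a[0])),"line",np.degrees(np.arctan2(l[1],l[0]))%180)
E
```

```text
time: 24.72
tcp_pos: [0.5087, 0.4049, 0.2456]
ee_rot: [-0.001, 0.981, -0.194, 0.0]
wrist_force: [0.7, -0.8, -0.9]
opening: 0.0854
grip_force: 0.0
[0.50870935 0.40485037 0.24561378] [ 0.66877898 -0.83205069 -0.8611463 ] 0.08539014122638434
knob top z [0.15125418 0.15507205 0.15640946] n 1983
tilt [0.00153067 0.00222118]
disc ctr 0.592889130115509 0.36861252784729004
zero 51 140.8845686785257 line 141.68658
ptr 149 141.58734916875108 line 140.86137
```

The knob is home: its top is at 155 mm against 154 mm nominal, and it is level. The pointer is at 141–141.6° against the zero mark at 141–141.7°, and the hand is clear.

```bash
python3 -c "
from cell import close_job;print(close_job())"
```

```text
the job is handed in; nothing more can be done
None
```

The knob is fully home on the shaft, its pointer within about 1° of the red zero mark, released with the hand clear, and the job was handed in at about 25 s; no verdict came back.

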